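Slide the culture dish under the imaging bridge and take its picture

ROBOT

A 6-joint arm with a two-finger parallel gripper is mounted at the origin on a cart in front of the work surface, level with it; the furniture and walls round the work are solid. World frame = base frame: x ahead of the robot, y to its left, z up, the work surface at z = 0. Lengths are in m, angles in rad, forces in N, time in s.
With the tool pointing down it reaches from about 0.325 to 0.85 m from the base axis. Payload 15.5 kg.
Tool frame: the origin (TCP) lies on the front face of the gripper's body, between the roots of the fingers; the fingertips stand 78 mm ahead of it and the grasp point (between the pads) lies 60 mm ahead of it; z points along the fingers, y is the line along which they close (so a half turn about z gives the same grasp; the last joint's range is limited). The gripper opens to 91 mm and grips with 3 to 60 N. Pads are 32 mm wide; open, the fingers measure 118 mm over their backs; the gripper's body (76 mm by 178 mm) begins 60 mm behind the grasp point.
Start: joints at [-1.335, 0.494, 1.345, -0, 1.302, -0.096], TCP at [0.203, -0.591, 0.292] pointing down, gripper open.
Joint ranges: [-2.91, 2.91], [-0.82, 2.16], [0.22, 2.67], [-1.22, 4.37], [0.12, 2.79], [-3.08, 3.08]. Speed limits (rad/s): [1.89, 1.89, 2.57, 3.01, 3.01, 3.01].

INTERFACE

Orientations are given as a rotation vector (axis times angle).
In Python, from rig import arm gives the robot as it stands.
- The arm moves only by the tool move_arm, never from a script. Its argument "steps" is a list of rows, each an object of numbers: "jaw": the finger opening in m, from 0 to 0.0912; "dx", "dy", "dz": the shift along the tool's x, y, z in m; "rx", "ry", "rz": the turn, a rotation vector about the tool's x, y, z in degrees. A call has 1 to 12 rows; each row shifts and turns the commanded pose from where the row before left it, along the tool's axes as they then stand; what a row does not reach is not made up. A row lasts 1/8 s, in which the tool goes at most 62.5 mm and 10.7 degrees, less where a joint would pass 70% of its speed; a pose out of reach is approached as far as the arm can. A call with a gripper value outside its range is refused whole. The fingers move at their own pace and stop on an object; the grip force is fixed at half the most. Time passes only in rows, so rows that do not move let the fingers close. It gives the time, the measured TCP pose, the force, the opening and the grip force at its end, in the units of the state.
- arm.get_obs(): the state, without advancing time (a new reading comes with each control period).
- arm.read_camera(name): name is "scene" or "top" or "wrist"; returns the picture (420x560x3 uint8, red, green, blue); there is no depth.
- arm.camera_params(name): a dict with "intrinsics" (3x3 intrinsics, pixels), "origin" and "orientation" of the camera in the world; the wrist camera has in their place "hand_eye" (4x4, takes a point from camera to tool coordinates, whose origin is the TCP and whose axes are the flange's). Camera axes: x right, y up, looking along -z (the intrinsics and any distortion apply to the point x, -y, -z); pixel columns grow to the right and rows downward; lengths in m; the calibration is good to about 2 mm. A picture is of the moment at which its call begins: read the wrist's pose just before it. camera_params takes no time and is no camera call.
- arm.finish_job(): hands the job in; it is judged then, once.
Trained networks look in the newest picture that a camera, given by its name, has taken for a name from the list of things; names that differ only in an ending like _2 or _b are one class to them, and where a whole thing is asked for, a point or a joint stands for the part that bears it (a point fixed in the world has none). Each returns a list of dicts, best first, with "p" (0 to 1); they miss things now and then, are a little off and sometimes report something else, mostly with a low value. They report only what shows in the picture. A call takes as long as a camera call. They do not tell look-alikes from the thing itself.
- arm.trace(camera, name): "pixels" (420x560 bool, what is visible of it) and "point" ([column, row] in pixels, amid what is visible of it).
- arm.mark_of(camera, name): "point" ([column, row] in pixels: a listed point, or the origin of a listed thing).
The state is a dict: "time_s": time; "qpos": joint angles; "qd": joint speeds; "joint_torque": joint torques, N m; "tcp_pos": TCP position; "orientation": TCP orientation; "contact_force": force on the tool from outside, world axes, zero at the start; "moment": the same for the moment, N m; "finger_gap": finger opening in m; "grip_force": force on a finger pad.
Only numpy, scipy, OpenCV 4.12 (cv2) and the standard library are available. Lean on these libraries where they do the work, as an engineer would, in place of code of your own. Each camera call takes 0.05 s, during which the arm holds its last target. There are 200 camera calls.

TASK

Push the petri dish that lies in front of the robot along the bench, in through the open (yellow-marked) side of the low imaging bridge, until it sits fully home against the blue V-shaped stop under the lens. Keep it flat on the bench all the way: do not lift or tip it. Then press the red button on the bridge's grey pod fully down to take the picture and let it come up again, leaving the dish home and the other things on the bench where they are.

Things in the scene. Friction and masses are not known exactly. Their poses are not given: they have to be found in the camera images.
- dish: closed clear-white petri dish, lid on, one rigid piece lying flat on the bench before the robot (another, at the far right, is no part of the job): the wall to push on is 90 mm in diameter and 14 mm high (lid rim drawn 95 x 17 mm), about 40 g. Origin at the centre of its underside, z up.
- bridge: low white imaging bridge fixed to the bench (place and turn vary). Origin on the bench under the lens, where the centre of the home dish belongs; +y is the way the dish travels in, +x to the right of that way, z up. Two white side plates 12 mm thick, 46 mm high, from y = -45 to +65 mm, 120 mm clear between them.
- beam (a point): centre of the underside of the bridge's white cross beam, 20 mm above the bench over the bridge's origin; axes as the bridge's. The beam spans the side plates, y = -25 to +25 mm, top at 42 mm; the black lens cell on it tops out at 51 mm. A home dish still stands out 20 mm in front of the beam.
- stop (a point): where the inner faces of the blue V stop behind the beam would meet, on the bench, 55 mm from the bridge's origin along its +y, axes as the bridge's. Two straight bars 14 mm high, 35 degrees off square to the path, meet the dish wall and centre the dish; when it touches both, its centre is at the bridge's origin.
- mouth (a point): point on the bench in the middle of the bridge's entrance, between the front ends of the side plates, at bridge (0, -45, 0) mm; axes as the bridge's.
- shutter_top (a point): centre of the top of the red push button, 26 mm across, pressed straight down. It stands on the bridge's grey pod (46 x 50 mm, 22 mm high) outside the side plate nearer the robot; pod centre at bridge x = -95, y = 0 mm.
- shutter (a joint): travel of the red button: 0 up, 0.006 m fully down; it springs back; about 4 N hold it fully down.
- brown_pot: small brown bottle, 27 mm across, 52 mm high, standing; bystander. Origin at its underside's centre.
- white_pot: small white bottle with blue cap, 32 mm across, 58 mm high, standing; bystander. Origin at its underside's centre.
- tape: cream roll of tape, 61 mm across, 19 mm high, lying; bystander. Origin at its underside's centre.
- red_marker: red and white marker, 136 mm long, 14 mm thick, lying along its y; bystander. Origin at its underside's centre.
- cap: black vial cap wrapped in silver foil, 35 mm across the foil, 24 mm high; bystander. Origin at its underside's centre.
- stopwatch: white bench timer, 66 mm wide and high, 16 mm thick, standing; bystander. Origin at its underside's centre.
Not all that is in view belongs to the job. Leave any brown or purple look-alike of the dish alone.

How it is judged:
On the way, in this order (a step that is already met when the one before it is completed fails the run):
1. the dish is home: its centre within 6 mm of the place under the lens, flat on the bench (horizontal distance between dish and bridge below 0.006 m and angle between dish's own z axis and vertical below 0.05 rad), for 0.2 s.
2. the red button is pressed down (at least 4.5 of its 6 mm) with the dish home (value of joint shutter above 0.0045 m and horizontal distance between dish and bridge below 0.006 m), for 0.05 s.
At the end, for the whole second after the job is handed in: The dish lies flat and still on the bench with its centre within 6 mm (horizontally) of the place under the lens, and the red button, pressed after the dish was home, is up again (all of step 1 and height (world z) of dish below 0.004 m and linear speed of dish below 0.01 m/s and value of joint shutter below 0.0015 m); the robot touches nothing.
It fails at once if the dish is lifted (underside's centre more than 8 mm above the bench) (height (world z) of dish above 0.008 m).
It fails at once if the dish is tipped by more than 8 degrees (angle between dish's own z axis and vertical above 0.14 rad).
It fails at once if the button is pressed before the dish is under the lens (value of joint shutter above 0.003 m and horizontal distance between dish and bridge above 0.012 m).
It fails at once if a bystander is moved more than 20 mm (distance of any of brown_pot, white_pot, tape, red_marker, cap, stopwatch from where it was at the start of the episode above 0.02 m).
It also fails if it takes over 61 s, if anything falls off the work surface, if the arm or the gripper's body presses on something with over 40 N, if the wrist force passes 120 N, or if a joint passes its speed limit or range.

## Working session

There is one attempt and no reset: what is moved stays moved. The work goes in short steps, Python scripts to look and compute and a tool call to move; the robot and the scene stay as the last step left them, time stands still between calls to the robot, and variables do not carry over. Pictures are saved under pics/ and viewed, at most 13 in all, crops included, and the job is handed in when it is done.

Besides the shell and the picture viewer there is one more tool, called as name([rows], argument=value, ...), one row to a line, values as JSON. move_arm: Moves the arm, as the interface text tells. Its arguments: {"type":"object","properties":{"steps":{"type":"array"}},"required":["steps"]}

```bash
mkdir -p pics; cat > h.py <<'E'
import numpy as np, cv2
from scipy.spatial.transform import Rotation as R
from rig import arm
def cam(name,obs=None):
    p=arm.camera_params(name)
    K=np.array(p["intrinsics"])
    if "hand_eye" in p:
        o=obs or arm.get_obs(); T=np.eye(4);T[:3,:3]=R.from_rotvec(o["orientation"]).as_matrix();T[:3,3]=o["tcp_pos"]
        T=T@np.array(p["hand_eye"]); return K,T[:3,:3],T[:3,3]
    q=np.array(p["orientation"]); 
    Rm=q if q.shape==(3,3) else R.from_rotvec(q).as_matrix()
    return K,Rm,np.array(p["origin"])
def ray(c,uv,z=0.):
    K,Rm,o=c
    d=np.linalg.inv(K)@np.array([uv[0],uv[1],1.]); d=Rm@(d*[1,-1,-1])
    return o+d*(z-o[2])/d[2]
def proj(c,P):
    K,Rm,o=c; q=(Rm.T@(np.array(P)-o))*[1,-1,-1]; q=K@q; return q[:2]/q[2]
E
python3 - <<'E'
from h import *
print({k:np.array(v).round(3).tolist() if not isinstance(v,str) else v for k,v in arm.camera_params("top").items()})
print({k:np.array(v).round(3).tolist() if not isinstance(v,str) else v for k,v in arm.camera_params("scene").items()})
o=arm.get_obs();print(o["orientation"],o["tcp_pos"],o["contact_force"])
Z=dict(beam=.02,shutter_top=None)
for n in("top","scene"):
    im=arm.read_camera(n);cv2.imwrite(f"pics/{n}0.png",im[...,::-1])
    c=cam(n)
    for t in["dish","bridge","beam","stop","mouth","shutter_top","brown_pot","white_pot","tape","red_marker","cap","stopwatch"]:
        z={"beam":.02,"shutter_top":.03}.get(t,0)
        for r in arm.mark_of(n,t)[:3]:
            print(n,t,round(r["p"],2),np.round(r["point"]),ray(c,r["point"],z).round(4))
E
```

```text
{'intrinsics': [[403.838, 0.0, 277.678], [0.0, 403.838, 208.7], [0.0, 0.0, 1.0]], 'origin': [0.399, -0.044, 1.264], 'orientation': [0.111, -0.109, -1.546]}
{'intrinsics': [[380.534, 0.0, 283.207], [0.0, 380.534, 212.609], [0.0, 0.0, 1.0]], 'origin': [-0.262, -0.504, 0.546], 'orientation': [0.992, -0.579, -0.983]}
[-3.09752363e+00 -5.17096163e-01  1.37324985e-04] [ 0.20295251 -0.59083299  0.29164618] [ 0.2968892  -0.09581224  0.22020772]
top dish 0.93 [373. 244.] [ 0.4731 -0.3401  0.    ]
top dish 0.79 [322. 232.] [ 0.5068 -0.1793  0.    ]
top dish 0.63 [316. 272.] [ 0.3818 -0.1625  0.    ]
top bridge 0.75 [231. 211.] [0.5676 0.1061 0.    ]
top beam 0.84 [230. 208.] [0.5753 0.1072 0.02  ]
top beam 0.62 [212. 212.] [0.5609 0.163  0.02  ]
top stop 0.87 [212. 211.] [0.5654 0.166  0.    ]
top stop 0.54 [232. 212.] [0.5645 0.1025 0.    ]
top mouth 0.37 [399. 238.] [ 0.493  -0.4213  0.    ]
top shutter_top 0.37 [227. 237.] [0.4819 0.1138 0.03  ]
top brown_pot 0.51 [396. 199.] [ 0.6175 -0.414   0.    ]
top white_pot 0.53 [400. 237.] [ 0.4971 -0.4245  0.    ]
top tape 0.85 [158. 246.] [0.4512
[... 305 characters left out ...]
92. 276.] [ 0.3912 -0.175   0.    ]
scene bridge 0.87 [237. 220.] [0.5704 0.1034 0.    ]
scene beam 0.98 [234. 212.] [0.5767 0.1172 0.02  ]
scene stop 0.56 [218. 216.] [0.5636 0.1676 0.    ]
scene shutter_top 0.64 [218. 222.] [0.4902 0.1125 0.03  ]
scene brown_pot 0.68 [417. 250.] [ 0.636  -0.4148  0.    ]
scene white_pot 0.62 [410. 278.] [ 0.5067 -0.4237  0.    ]
scene tape 0.64 [278. 197.] [0.7722 0.0695 0.    ]
scene red_marker 0.88 [372. 303.] [ 0.3826 -0.3688  0.    ]
scene red_marker 0.65 [236. 221.] [0.5615 0.1    0.    ]
scene red_marker 0.63 [219. 215.] [0.5704 0.1703 0.    ]
scene cap 0.49 [300. 203.] [ 0.7583 -0.0221  0.    ]
scene stopwatch 0.84 [276. 197.] [0.7655 0.0725 0.    ]
```

```bash
python3 - <<'E'
import cv2
a=cv2.imread("pics/top0.png")[110:310,120:440];cv2.imwrite("pics/topc.png",cv2.resize(a,(800,500),interpolation=cv2.INTER_CUBIC))
a=cv2.imread("pics/scene0.png")[150:350,180:460];cv2.imwrite("pics/scenec.png",cv2.resize(a,(784,560),interpolation=cv2.INTER_CUBIC))
E
```

```text
(no output)
```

View pics/topc.png

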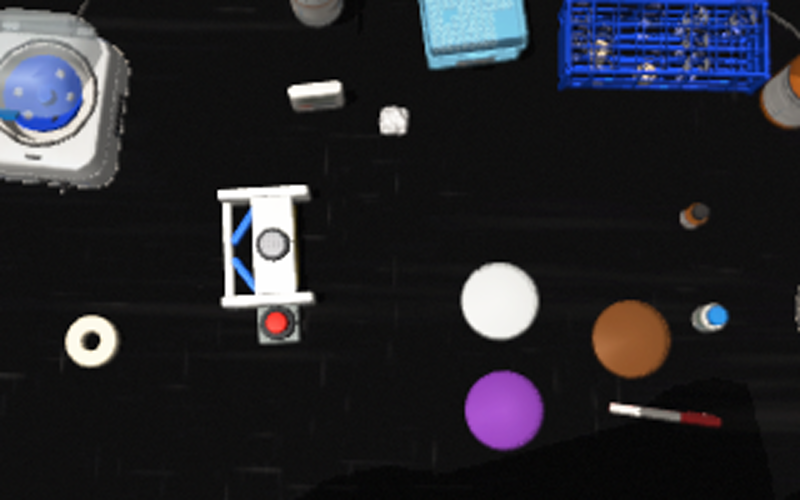

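View pics/scenec.png

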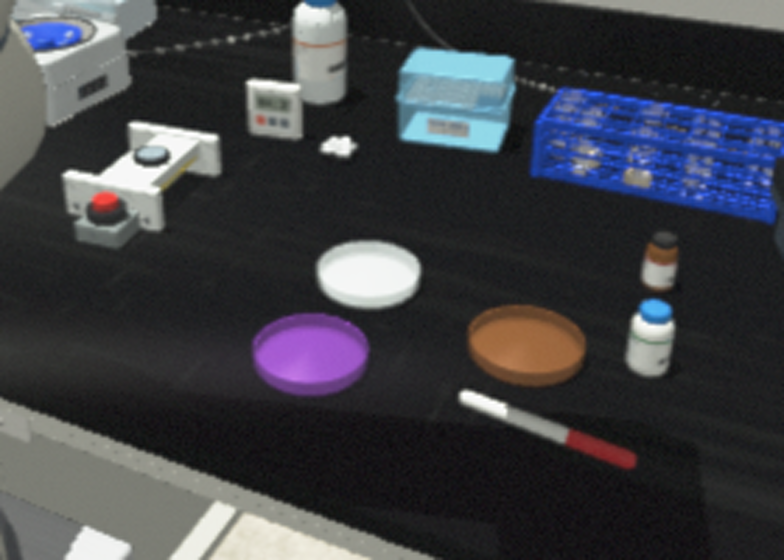

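The white dish is at crop (500,301), which is pixel (320,230) or about (0.507,-0.178). The purple dish below it and the brown one to its right are look-alikes. The bridge is at crop (272,245), open to the right, with the pod below it at (279,322). I'll bring the wrist camera over them.

move_arm([
  {"dx":0.034,"dy":-0.036,"dz":-0.008},
  {"dx":0.034,"dy":-0.036,"dz":-0.008},
  {"dx":0.034,"dy":-0.036,"dz":-0.008},
  {"dx":0.034,"dy":-0.036,"dz":-0.008},
  {"dx":0.034,"dy":-0.036,"dz":-0.008},
  {"dx":0.034,"dy":-0.036,"dz":-0.008},
  {"dx":0.034,"dy":-0.036,"dz":-0.008},
  {"dx":0.034,"dy":-0.036,"dz":-0.008},
  {"dx":0.034,"dy":-0.036,"dz":-0.008},
  {"dx":0.034,"dy":-0.036,"dz":-0.008},
  {"dx":0.034,"dy":-0.036,"dz":-0.008},
  {"dx":0.034,"dy":-0.036,"dz":-0.008},
])

```text
invalid input
```

move_arm([
  {"rz":-10},
  {"rz":-10},
  {"rz":-10},
  {"rz":-10},
  {"rz":-10},
  {"rz":-10},
  {"rz":-10},
  {"rz":-3},
  {"jaw":0.056},
  {},
])

```text
invalid input
```

```bash
cat >> h.py <<'E'
def look(tag,names):
    o=arm.get_obs();im=arm.read_camera("wrist");cv2.imwrite(f"pics/{tag}.png",im[...,::-1]);c=cam("wrist",o)
    for t in names:
        z={"beam":.02,"shutter_top":.03}.get(t,0)
        for r in arm.mark_of("wrist",t)[:3]: print(t,round(r["p"],2),np.round(r["point"],1),ray(c,r["point"],z).round(4))
    return c,im,o
E
python3 - <<'E'
from h import *
c,im,o=look("w1",["dish","bridge","beam","stop","mouth","shutter_top"])
M=R.from_rotvec(o["orientation"]).as_matrix()
print(o["tcp_pos"],M.round(4).tolist(),o["qpos"],o["time_s"])
E
```

```text
[ 0.20298389 -0.59112779  0.29223721] [[0.9458, 0.3247, 0.0], [0.3247, -0.9458, -0.0], [-0.0, 0.0, -1.0]] [-1.33552842e+00  4.93570506e-01  1.34548852e+00 -7.15286290e-06
  1.30249420e+00 -9.54686957e-02] 1.3
```

View pics/w1.png

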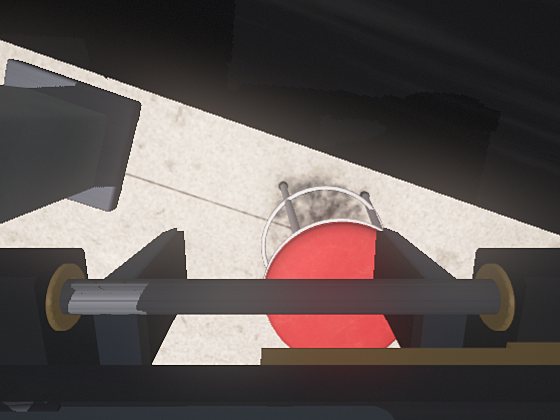

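The arm hasn't moved: the picture shows only the floor with a red stool at (330,290), and both move calls were refused as invalid. I'll try again with every key filled in each row.

move_arm([
  {"jaw":0.056,"dx":0.034,"dy":-0.036,"dz":-0.008,"rx":0,"ry":0,"rz":0},
  {"jaw":0.056,"dx":0.034,"dy":-0.036,"dz":-0.008,"rx":0,"ry":0,"rz":0},
  {"jaw":0.056,"dx":0.034,"dy":-0.036,"dz":-0.008,"rx":0,"ry":0,"rz":0},
  {"jaw":0.056,"dx":0.034,"dy":-0.036,"dz":-0.008,"rx":0,"ry":0,"rz":0},
  {"jaw":0.056,"dx":0.034,"dy":-0.036,"dz":-0.008,"rx":0,"ry":0,"rz":0},
  {"jaw":0.056,"dx":0.034,"dy":-0.036,"dz":-0.008,"rx":0,"ry":0,"rz":0},
  {"jaw":0.056,"dx":0.034,"dy":-0.036,"dz":-0.008,"rx":0,"ry":0,"rz":0},
  {"jaw":0.056,"dx":0.034,"dy":-0.036,"dz":-0.008,"rx":0,"ry":0,"rz":0},
  {"jaw":0.056,"dx":0.034,"dy":-0.036,"dz":-0.008,"rx":0,"ry":0,"rz":0},
  {"jaw":0.056,"dx":0.034,"dy":-0.036,"dz":-0.008,"rx":0,"ry":0,"rz":0},
  {"jaw":0.056,"dx":0.034,"dy":-0.036,"dz":-0.008,"rx":0,"ry":0,"rz":0},
  {"jaw":0.056,"dx":0.034,"dy":-0.036,"dz":-0.008,"rx":0,"ry":0,"rz":0},
])

```text
time_s: 3.15
tcp_pos: [0.449, -0.0484, 0.3887]
orientation: [3.098, 0.517, 0.001]
contact_force: [0.9, -0.0, -1.0]
finger_gap: 0.0558
grip_force: 0.0
```

move_arm([
  {"jaw":0.056,"dx":0,"dy":0,"dz":0,"rx":0,"ry":0,"rz":-10},
  {"jaw":0.056,"dx":0,"dy":0,"dz":0,"rx":0,"ry":0,"rz":-10},
  {"jaw":0.056,"dx":0,"dy":0,"dz":0,"rx":0,"ry":0,"rz":-10},
  {"jaw":0.056,"dx":0,"dy":0,"dz":0,"rx":0,"ry":0,"rz":-10},
  {"jaw":0.056,"dx":0,"dy":0,"dz":0,"rx":0,"ry":0,"rz":-10},
  {"jaw":0.056,"dx":0,"dy":0,"dz":0,"rx":0,"ry":0,"rz":-10},
  {"jaw":0.056,"dx":0,"dy":0,"dz":0,"rx":0,"ry":0,"rz":-10},
  {"jaw":0.056,"dx":0,"dy":0,"dz":0,"rx":0,"ry":0,"rz":-3},
  {"jaw":0.056,"dx":0,"dy":0,"dz":0,"rx":0,"ry":0,"rz":0},
])

```text
time_s: 4.28
tcp_pos: [0.4485, -0.05, 0.3883]
orientation: [2.184, 2.258, 0.0]
contact_force: [-0.6, -0.3, -0.0]
finger_gap: 0.0558
grip_force: 0.0
```

```bash
python3 - <<'E'
from h import *
c,im,o=look("w2",["dish","bridge","beam","stop","mouth","shutter_top"])
M=R.from_rotvec(o["orientation"]).as_matrix()
print(o["tcp_pos"],M.round(4).tolist(),o["qpos"],o["time_s"])
E
```

```text
dish 0.86 [322.6 257.9] [ 0.51   -0.1676  0.    ]
dish 0.66 [287.1 364. ] [ 0.468  -0.3361  0.    ]
dish 0.64 [226.6 258.4] [ 0.379  -0.1727  0.    ]
bridge 0.97 [394.7  39.7] [ 0.5783  0.1104 -0.    ]
beam 0.78 [397.4  35.9] [0.5754 0.1107 0.02  ]
stop 0.3 [391.1  41.1] [0.5742 0.1087 0.    ]
shutter_top 0.95 [311.9  34.4] [0.4778 0.1071 0.03  ]
[ 0.4485409  -0.05001047  0.38828963] [[-0.0336, 0.9994, 0.0001], [0.9994, 0.0336, -0.0], [-0.0, 0.0001, -1.0]] [-2.43487667e-01  1.51043181e-01  1.59734471e+00  1.07730362e-05
  1.39305508e+00 -2.77119387e-01] 4.275
```

View pics/w2.png

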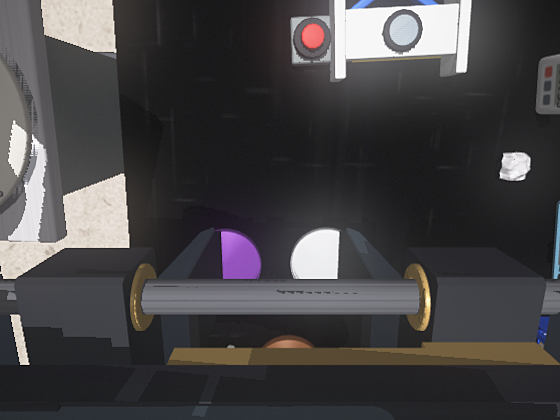

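The wrist picture shows the bridge at (397,36), its button at (312,35) and the white dish at (325,258), partly hidden by the gripper. I'll move closer to get the whole bridge in view.

move_arm([
  {"jaw":0.056,"dx":0.04,"dy":0.03,"dz":0,"rx":0,"ry":0,"rz":0},
  {"jaw":0.056,"dx":0.04,"dy":0.03,"dz":0,"rx":0,"ry":0,"rz":0},
  {"jaw":0.056,"dx":0.04,"dy":0.03,"dz":0,"rx":0,"ry":0,"rz":0},
  {"jaw":0.056,"dx":0,"dy":0,"dz":0,"rx":0,"ry":0,"rz":0},
  {"jaw":0.056,"dx":0,"dy":0,"dz":0,"rx":0,"ry":0,"rz":0},
])

```text
time_s: 5.25
tcp_pos: [0.5341, 0.0728, 0.388]
orientation: [-2.183, -2.259, 0.001]
contact_force: [0.4, 0.5, -0.0]
finger_gap: 0.0558
grip_force: 0.0
```

```bash
python3 - <<'E'
from h import *
c,im,o=look("w3",["bridge","beam","stop","mouth","shutter_top"])
print(o["tcp_pos"],o["orientation"],o["time_s"])
cv2.imwrite("pics/w3c.png",cv2.resize(im[0:240,200:520,::-1],(800,600),interpolation=cv2.INTER_CUBIC))
np.savez("w3.npz",K=c[0],R=c[1],o=c[2])
# dish from top camera, white blob at z~17mm
t=cv2.imread("pics/top0.png");m=(t.min(2)>120).astype(np.uint8)
n,l,s,ce=cv2.connectedComponentsWithStats(m)
ct=cam("top")
for i in range(1,n):
    if s[i,4]>100 and 280<ce[i][0]<360 and 200<ce[i][1]<260: print(ce[i],s[i],ray(ct,ce[i],.016))
E
```

```text
bridge 0.91 [314.4 139.8] [0.5751 0.1134 0.    ]
beam 0.62 [313.3 142.4] [0.5721 0.1115 0.02  ]
stop 0.55 [308.7  97.2] [0.5652 0.1645 0.    ]
shutter_top 0.91 [230.8 143.7] [0.4736 0.1074 0.03  ]
[0.53413703 0.07280136 0.38797872] [-2.18266960e+00 -2.25912578e+00  1.06558653e-03] 5.25
[319.33561644 229.94383562] [305 215  30  31 730] [ 0.5119755  -0.17053193  0.016     ]
```

View pics/w3c.png

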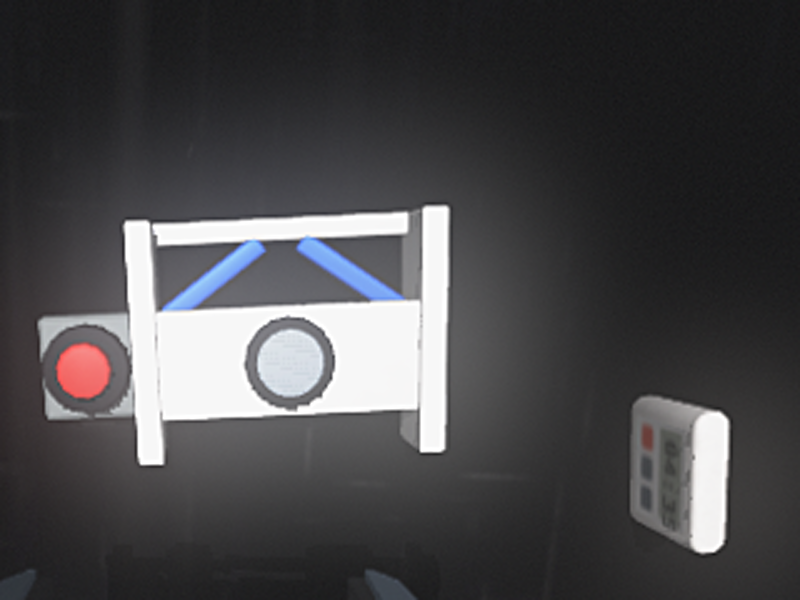

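The crop shows the whole bridge: side plates at x≈125–163 and 421–449, lens at (290,362), blue V at (280,240) and red button at (83,371). I'll fit the bridge's pose from the plate-top corners.

```bash
python3 - <<'E'
from h import *
d=np.load("w3.npz");c=(d["K"],d["R"],d["o"])
px=np.array([(124,222),(149,220),(163,464),(138,465),(424,207),(449,206),(445,452),(421,453)])/2.5+[200,0]
m=np.array([(-72,65),(-60,65),(-60,-45),(-72,-45),(60,65),(72,65),(72,-45),(60,-45)])/1e3
for zz in(.046,):
    w=np.array([ray(c,p,zz)[:2] for p in px])
    mc,wc=m.mean(0),w.mean(0)
    U,S,V=np.linalg.svd((m-mc).T@(w-wc));Rm=(U@V).T
    t=wc-Rm@mc; print(S.sum()/((m-mc)**2).sum(),np.degrees(np.arctan2(Rm[1,0],Rm[0,0])),"bridge",t,"btn",Rm@[-.095,0]+t,"mouth",Rm@[0,-.045]+t)
    print((w-(m@Rm.T+t)).round(4).tolist())
# lens top, button
print("lens",ray(c,np.array([290,362])/2.5+[200,0],.051),"btn",[ray(c,np.array([83,371])/2.5+[200,0],z)[:2].round(4) for z in(.03,.04)])
ct=cam("top");t4=(np.array([(222,301),(313,297),(220,195),(309,190)]))/2.5+[120,110]
q=np.array([ray(ct,p,.046)for p in t4]);print("top plates",q.round(4).tolist(),"mean",q.mean(0), "lens",ray(ct,np.array([272,244])/2.5+[120,110],.051))
E
```

```text
0.9980764357426312 4.543785678130281 bridge [0.57271759 0.11060729] btn [0.47801616 0.1030813 ] mouth [0.57628253 0.06574872]
[[0.0005, -0.0005], [-0.0005, -0.0003], [-0.0003, 0.0004], [-0.0001, 0.0005], [0.0005, -0.0002], [-0.0005, -0.0004], [-0.0002, 0.0002], [0.0006, 0.0003]]
lens [0.57249301 0.11110907 0.051     ] btn [array([0.4765, 0.1019]), array([0.4777, 0.1029])]
top plates [[0.5005, 0.1667, 0.046], [0.5078, 0.0568, 0.046], [0.6308, 0.1751, 0.046], [0.6395, 0.0661, 0.046]] mean [0.56965734 0.11616895 0.046     ] lens [0.57077442 0.10829781 0.051     ]
```

move_arm([
  {"jaw":0.056,"dx":0,"dy":0,"dz":0,"rx":0,"ry":0,"rz":-2.6},
  {"jaw":0.056,"dx":-0.038,"dy":-0.0052,"dz":0.025,"rx":0,"ry":0,"rz":0},
  {"jaw":0.056,"dx":-0.038,"dy":-0.0052,"dz":0.025,"rx":0,"ry":0,"rz":0},
  {"jaw":0.056,"dx":-0.038,"dy":-0.0052,"dz":0.025,"rx":0,"ry":0,"rz":0},
  {"jaw":0.056,"dx":-0.038,"dy":-0.0052,"dz":0.025,"rx":0,"ry":0,"rz":0},
  {"jaw":0.056,"dx":-0.038,"dy":-0.0052,"dz":0.025,"rx":0,"ry":0,"rz":0},
  {"jaw":0.056,"dx":-0.038,"dy":-0.0052,"dz":0.025,"rx":0,"ry":0,"rz":0},
  {"jaw":0.056,"dx":-0.038,"dy":-0.0052,"dz":0.025,"rx":0,"ry":0,"rz":0},
  {"jaw":0.056,"dx":-0.038,"dy":-0.0052,"dz":0.025,"rx":0,"ry":0,"rz":0},
  {"jaw":0.056,"dx":0,"dy":0,"dz":0,"rx":0,"ry":0,"rz":0},
  {"jaw":0.056,"dx":0,"dy":0,"dz":0,"rx":0,"ry":0,"rz":0},
])

```text
time_s: 6.92
tcp_pos: [0.517, -0.2333, 0.1885]
orientation: [-2.132, -2.307, -0.0]
contact_force: [0.1, 0.9, 0.1]
finger_gap: 0.0562
grip_force: 0.0
```

```bash
cat >> h.py <<'E'
B=np.array([.5727,.1106]);a=np.radians(4.54);EX=np.array([np.cos(a),np.sin(a)]);EY=np.array([-EX[1],EX[0]])
def br(p): p=np.array(p)[:2]-B; return np.round([p@EX,p@EY],4)
def rep():
    o=arm.get_obs();M=R.from_rotvec(o["orientation"]).as_matrix()
    print("tcp br",br(o["tcp_pos"]),"z",o["tcp_pos"][2].round(4),"yaw",np.degrees(np.arctan2(M[1,0],M[0,0])).round(2),"F",np.round(o["contact_force"],1),"t",o["time_s"]);return o
E
python3 - <<'E'
from h import *
rep()
c,im,o=look("w4",["dish"])
for r in arm.trace("wrist","dish")[:2]:
    m=r["pixels"].astype(np.uint8); print(r["p"],m.sum(),br(ray(c,r["point"],.012)))
E
```

```text
tcp br [-0.0828 -0.3384] z 0.1885 yaw 94.51 F [0.1 0.9 0.1] t 6.925
dish 0.97 [282.9 123.4] [ 0.5132 -0.1693  0.    ]
dish 0.92 [214.1 320.8] [ 0.4689 -0.3339  0.    ]
dish 0.72 [ 98.5 118.9] [ 0.3793 -0.1766  0.    ]
0.82 15373 [-0.083  -0.2722]
0.82 16199 [-0.2165 -0.2685]
```

View pics/w4.png

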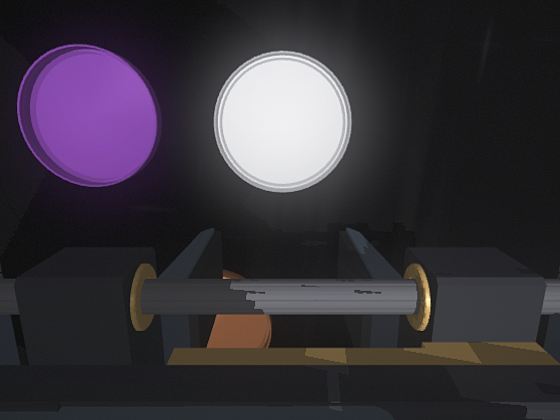

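The dish is at pixel (283,122), which is bridge (-83,-272) mm, and the fingers are centred behind it. I'll go down and make contact.

move_arm([
  {"jaw":0.056,"dx":0,"dy":0,"dz":0.03,"rx":0,"ry":0,"rz":0},
  {"jaw":0.056,"dx":0,"dy":0,"dz":0.03,"rx":0,"ry":0,"rz":0},
  {"jaw":0.056,"dx":0,"dy":0,"dz":0.03,"rx":0,"ry":0,"rz":0},
  {"jaw":0.056,"dx":0,"dy":0,"dz":0.0165,"rx":0,"ry":0,"rz":0},
  {"jaw":0.056,"dx":0,"dy":0,"dz":0,"rx":0,"ry":0,"rz":0},
  {"jaw":0.056,"dx":0.005,"dy":0,"dz":0,"rx":0,"ry":0,"rz":0},
  {"jaw":0.056,"dx":0.005,"dy":0,"dz":0,"rx":0,"ry":0,"rz":0},
  {"jaw":0.056,"dx":0.005,"dy":0,"dz":0,"rx":0,"ry":0,"rz":0},
  {"jaw":0.056,"dx":0.005,"dy":0,"dz":0,"rx":0,"ry":0,"rz":0},
  {"jaw":0.056,"dx":0.005,"dy":0,"dz":0,"rx":0,"ry":0,"rz":0},
  {"jaw":0.056,"dx":0,"dy":0,"dz":0,"rx":0,"ry":0,"rz":0},
])

```text
time_s: 8.45
tcp_pos: [0.515, -0.208, 0.0817]
orientation: [-2.131, -2.308, 0.0]
contact_force: [0.3, -0.6, -0.5]
finger_gap: 0.0562
grip_force: 0.0
```

```bash
python3 - <<'E'
from h import *
rep()
c,im,o=look("w5",["dish"])
for r in arm.trace("wrist","dish")[:1]:
    m=r["pixels"].astype(np.uint8); print(r["p"],m.sum(),br(ray(c,r["point"],.012)))
E
```

```text
tcp br [-0.0827 -0.3131] z 0.0817 yaw 94.57 F [ 0.3 -0.6 -0.5] t 8.45
dish 0.88 [278.1 156.1] [ 0.5091 -0.1564  0.    ]
0.86 40374 [-0.084  -0.2577]
```

View pics/w5.png

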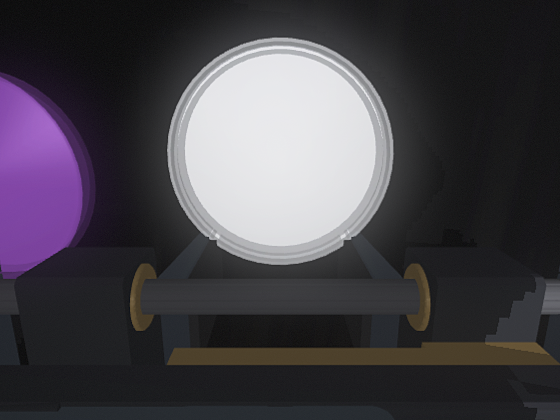

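The dish sits in the two-finger cradle, with contacts at pixels (213,238) and (348,238). Next is a diagonal push toward the bridge's axis.

move_arm([
  {"jaw":0.056,"dx":0.008,"dy":0.003,"dz":0,"rx":0,"ry":0,"rz":0},
  {"jaw":0.056,"dx":0.009,"dy":0.004,"dz":0,"rx":0,"ry":0,"rz":0},
  {"jaw":0.056,"dx":0.009,"dy":0.004,"dz":0,"rx":0,"ry":0,"rz":0},
  {"jaw":0.056,"dx":0.009,"dy":0.004,"dz":0,"rx":0,"ry":0,"rz":0},
  {"jaw":0.056,"dx":0.009,"dy":0.004,"dz":0,"rx":0,"ry":0,"rz":0},
  {"jaw":0.056,"dx":0.009,"dy":0.004,"dz":0,"rx":0,"ry":0,"rz":0},
  {"jaw":0.056,"dx":0.009,"dy":0.004,"dz":0,"rx":0,"ry":0,"rz":0},
  {"jaw":0.056,"dx":0.009,"dy":0.004,"dz":0,"rx":0,"ry":0,"rz":0},
  {"jaw":0.056,"dx":0.009,"dy":0.004,"dz":0,"rx":0,"ry":0,"rz":0},
  {"jaw":0.056,"dx":0.009,"dy":0.004,"dz":0,"rx":0,"ry":0,"rz":0},
  {"jaw":0.056,"dx":0,"dy":0,"dz":0,"rx":0,"ry":0,"rz":0},
])

```text
time_s: 9.98
tcp_pos: [0.5471, -0.116, 0.0817]
orientation: [-2.13, -2.309, -0.0]
contact_force: [-0.2, -0.7, 0.2]
finger_gap: 0.056
grip_force: 0.0
```

```bash
cat >> h.py <<'E'
def chk(tag):
    o=rep();im=arm.read_camera("wrist");cv2.imwrite(f"pics/{tag}.png",im[...,::-1]);c=cam("wrist",o)
    for r in arm.trace("wrist","dish")[:1]:
        m=r["pixels"]; print("dish",r["p"],m.sum(),br(ray(c,r["point"],.012)),"cols",np.where(m.any(0))[0][[0,-1]],"rows",np.where(m.any(1))[0][[0,-1]])
E
python3 -c "
from h import *
chk('w6')"
```

```text
tcp br [-0.0434 -0.2238] z 0.0817 yaw 94.6 F [-0.2 -0.7  0.2] t 9.975
dish 0.66 467 [-0.1716 -0.2574] cols [11 27] rows [315 363]
```

```bash
cat >> h.py <<'E'
def white(f):
    t=cv2.imread(f"pics/{f}.png");m=(t[:240].min(2)>150).astype(np.uint8)
    n,l,s,ce=cv2.connectedComponentsWithStats(m);i=1+np.argmax(s[1:,4]);print("white",ce[i].round(1),s[i])
E
python3 -c "
from h import *
white('w5');white('w6')"
```

```text
white [280.3 145.9] [  167    38   226   202 35991]
white [281.2 144.8] [  168    36   226   204 36292]
```

The dish is still in the cradle, so I'll carry on.

move_arm([
  {"jaw":0.056,"dx":0.009,"dy":0.0045,"dz":0,"rx":0,"ry":0,"rz":0},
  {"jaw":0.056,"dx":0.009,"dy":0.0045,"dz":0,"rx":0,"ry":0,"rz":0},
  {"jaw":0.056,"dx":0.009,"dy":0.0045,"dz":0,"rx":0,"ry":0,"rz":0},
  {"jaw":0.056,"dx":0.009,"dy":0.0045,"dz":0,"rx":0,"ry":0,"rz":0},
  {"jaw":0.056,"dx":0.009,"dy":0.0045,"dz":0,"rx":0,"ry":0,"rz":0},
  {"jaw":0.056,"dx":0.009,"dy":0.0045,"dz":0,"rx":0,"ry":0,"rz":0},
  {"jaw":0.056,"dx":0.009,"dy":0.0045,"dz":0,"rx":0,"ry":0,"rz":0},
  {"jaw":0.056,"dx":0.009,"dy":0.0045,"dz":0,"rx":0,"ry":0,"rz":0},
  {"jaw":0.056,"dx":0.009,"dy":0.0045,"dz":0,"rx":0,"ry":0,"rz":0},
  {"jaw":0.056,"dx":0.009,"dy":0.003,"dz":0,"rx":0,"ry":0,"rz":0},
  {"jaw":0.056,"dx":0,"dy":0,"dz":0,"rx":0,"ry":0,"rz":0},
])

```text
time_s: 11.45
tcp_pos: [0.5832, -0.0228, 0.0817]
orientation: [-2.131, -2.309, -0.0]
contact_force: [0.4, -0.1, -0.3]
finger_gap: 0.0561
grip_force: 0.0
```

```bash
python3 -c "
from h import *
chk('w7');white('w7')"
```

```text
tcp br [-1.000e-04 -1.338e-01] z 0.0817 yaw 94.6 F [ 0.4 -0.1 -0.3] t 11.45
dish 0.76 40725 [-0.0009 -0.0784] cols [168 394] rows [ 35 263]
white [281.2 144.9] [  168    36   226   204 36240]
```

View pics/w7.png

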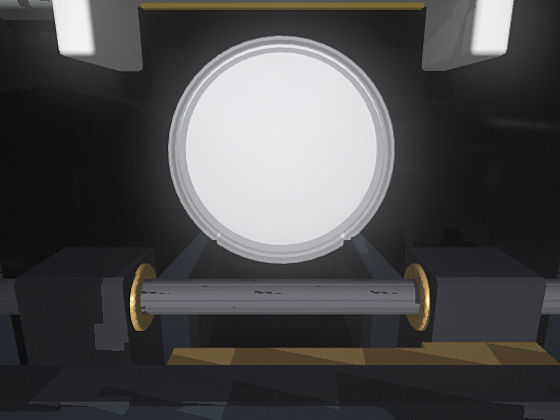

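The dish is centred between the plates: dish at column 281, entrance from 141 to 425. I'll push straight in.

move_arm([
  {"jaw":0.056,"dx":0.008,"dy":0,"dz":0,"rx":0,"ry":0,"rz":0},
  {"jaw":0.056,"dx":0.009,"dy":0,"dz":0,"rx":0,"ry":0,"rz":0},
  {"jaw":0.056,"dx":0.009,"dy":0,"dz":0,"rx":0,"ry":0,"rz":0},
  {"jaw":0.056,"dx":0.009,"dy":0,"dz":0,"rx":0,"ry":0,"rz":0},
  {"jaw":0.056,"dx":0.009,"dy":0,"dz":0,"rx":0,"ry":0,"rz":0},
  {"jaw":0.056,"dx":0.009,"dy":0,"dz":0,"rx":0,"ry":0,"rz":0},
  {"jaw":0.056,"dx":0.009,"dy":0,"dz":0,"rx":0,"ry":0,"rz":0},
  {"jaw":0.056,"dx":0.006,"dy":0,"dz":0,"rx":0,"ry":0,"rz":0},
  {"jaw":0.056,"dx":0.004,"dy":0,"dz":0,"rx":0,"ry":0,"rz":0},
  {"jaw":0.056,"dx":0,"dy":0,"dz":0,"rx":0,"ry":0,"rz":0},
])

```text
time_s: 12.8
tcp_pos: [0.5774, 0.0485, 0.0817]
orientation: [-2.131, -2.308, -0.0]
contact_force: [0.6, -0.4, 0.4]
finger_gap: 0.0559
grip_force: 0.0
```

```bash
python3 -c "
from h import *
chk('w8')"
```

```text
tcp br [-0.0002 -0.0623] z 0.0817 yaw 94.57 F [ 0.6 -0.4  0.4] t 12.8
dish 0.86 10299 [-0.0025 -0.0384] cols [185 376] rows [ 38 265]
```

move_arm([
  {"jaw":0.056,"dx":0.002,"dy":0,"dz":0,"rx":0,"ry":0,"rz":0},
  {"jaw":0.056,"dx":0.001,"dy":0,"dz":0,"rx":0,"ry":0,"rz":0},
])

```text
time_s: 13.15
tcp_pos: [0.5772, 0.0513, 0.0817]
orientation: [2.132, 2.308, 0.0]
contact_force: [0.3, -0.6, -0.8]
finger_gap: 0.0562
grip_force: 0.1
```

move_arm([
  {"jaw":0.056,"dx":0.001,"dy":0,"dz":0,"rx":0,"ry":0,"rz":0},
  {"jaw":0.056,"dx":0,"dy":0,"dz":0,"rx":0,"ry":0,"rz":0},
])

```text
time_s: 13.4
tcp_pos: [0.5771, 0.0524, 0.0817]
orientation: [-2.131, -2.308, 0.0]
contact_force: [-0.4, 0.3, 0.1]
finger_gap: 0.0561
grip_force: 0.0
```

move_arm([
  {"jaw":0.056,"dx":0.001,"dy":0,"dz":0,"rx":0,"ry":0,"rz":0},
  {"jaw":0.056,"dx":0.001,"dy":0,"dz":0,"rx":0,"ry":0,"rz":0},
  {"jaw":0.056,"dx":0,"dy":0,"dz":0,"rx":0,"ry":0,"rz":0},
])

```text
time_s: 13.78
tcp_pos: [0.5769, 0.0544, 0.0817]
orientation: [-2.131, -2.308, 0.0]
contact_force: [0.5, 0.2, -0.4]
finger_gap: 0.0559
grip_force: 0.0
```

move_arm([
  {"jaw":0.056,"dx":0.001,"dy":0,"dz":0,"rx":0,"ry":0,"rz":0},
  {"jaw":0.056,"dx":0,"dy":0,"dz":0,"rx":0,"ry":0,"rz":0},
])

```text
time_s: 14.02
tcp_pos: [0.5768, 0.0553, 0.0817]
orientation: [-2.131, -2.308, 0.0]
contact_force: [-0.5, -0.5, -0.2]
finger_gap: 0.056
grip_force: 0.1
```

move_arm([
  {"jaw":0.056,"dx":0.001,"dy":0,"dz":0,"rx":0,"ry":0,"rz":0},
  {"jaw":0.056,"dx":0,"dy":0,"dz":0,"rx":0,"ry":0,"rz":0},
])

```text
time_s: 14.28
tcp_pos: [0.5768, 0.0564, 0.0817]
orientation: [-2.131, -2.308, -0.0]
contact_force: [0.2, -0.9, -1.1]
finger_gap: 0.056
grip_force: 0.1
```

move_arm([
  {"jaw":0.056,"dx":0.001,"dy":0,"dz":0,"rx":0,"ry":0,"rz":0},
  {"jaw":0.056,"dx":0,"dy":0,"dz":0,"rx":0,"ry":0,"rz":0},
])

```text
time_s: 14.52
tcp_pos: [0.5767, 0.0574, 0.0817]
orientation: [-2.131, -2.308, 0.0]
contact_force: [1.1, 0.1, 0.3]
finger_gap: 0.0558
grip_force: 0.1
```

move_arm([
  {"jaw":0.056,"dx":0.001,"dy":0,"dz":0,"rx":0,"ry":0,"rz":0},
  {"jaw":0.056,"dx":0,"dy":0,"dz":0,"rx":0,"ry":0,"rz":0},
])

```text
time_s: 14.78
tcp_pos: [0.5766, 0.0583, 0.0817]
orientation: [-2.131, -2.308, 0.0]
contact_force: [-0.4, -1.0, -0.1]
finger_gap: 0.0564
grip_force: 0.1
```

move_arm([
  {"jaw":0.056,"dx":0.001,"dy":0,"dz":0,"rx":0,"ry":0,"rz":0},
  {"jaw":0.056,"dx":0,"dy":0,"dz":0,"rx":0,"ry":0,"rz":0},
])

```text
time_s: 15.02
tcp_pos: [0.5767, 0.0592, 0.0818]
orientation: [2.131, 2.308, 0.0]
contact_force: [0.3, -2.0, -0.8]
finger_gap: 0.0559
grip_force: 1.1
```

move_arm([
  {"jaw":0.056,"dx":0.001,"dy":0,"dz":0,"rx":0,"ry":0,"rz":0},
  {"jaw":0.056,"dx":0,"dy":0,"dz":0,"rx":0,"ry":0,"rz":0},
])

```text
time_s: 15.28
tcp_pos: [0.5768, 0.0599, 0.0818]
orientation: [2.13, 2.307, 0.0]
contact_force: [1.8, -7.4, 0.2]
finger_gap: 0.0559
grip_force: 3.5
```

```bash
python3 -c "
from h import *
chk('w9')
for i in range(4): arm.read_camera('wrist')
o=rep();print(o['grip_force'],o['finger_gap'])"
```

```text
tcp br [ 0.0001 -0.0509] z 0.0818 yaw 94.57 F [ 1.8 -7.4  0.2] t 15.275
tcp br [ 0.0001 -0.0509] z 0.0818 yaw 94.56 F [ 1.6 -7.2 -0.4] t 15.575
3.470911398762837 0.05596086194648059
```

View pics/w9.png

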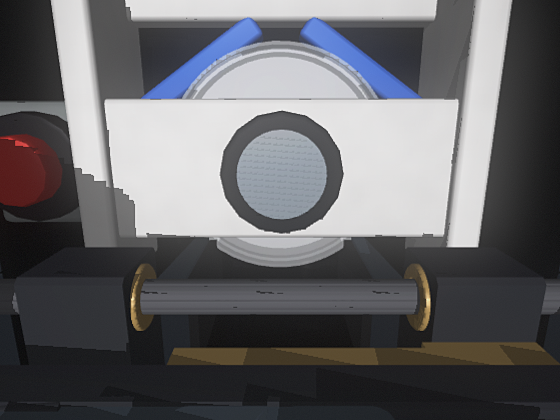

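The dish is home against both blue bars, with contacts near pixels (205,70) and (355,65) and 7 N of contact force. Now I'll back off, lift, close the jaw and move over the button.

move_arm([
  {"jaw":0.056,"dx":-0.01,"dy":0,"dz":0,"rx":0,"ry":0,"rz":0},
  {"jaw":0.056,"dx":-0.015,"dy":0,"dz":0,"rx":0,"ry":0,"rz":0},
  {"jaw":0.056,"dx":-0.015,"dy":0,"dz":0,"rx":0,"ry":0,"rz":0},
  {"jaw":0.056,"dx":0,"dy":0,"dz":-0.03,"rx":0,"ry":0,"rz":0},
  {"jaw":0.056,"dx":0,"dy":0,"dz":-0.035,"rx":0,"ry":0,"rz":0},
  {"jaw":0,"dx":0,"dy":0,"dz":-0.03,"rx":0,"ry":0,"rz":0},
  {"jaw":0,"dx":0,"dy":-0.031,"dz":0,"rx":0,"ry":0,"rz":0},
  {"jaw":0,"dx":0,"dy":-0.032,"dz":0,"rx":0,"ry":0,"rz":0},
  {"jaw":0,"dx":0,"dy":-0.032,"dz":0,"rx":0,"ry":0,"rz":0},
  {"jaw":0,"dx":0,"dy":0,"dz":0,"rx":0,"ry":0,"rz":0},
  {"jaw":0,"dx":0,"dy":0,"dz":0,"rx":0,"ry":0,"rz":0},
])

```text
time_s: 16.95
tcp_pos: [0.4858, 0.0123, 0.1769]
orientation: [2.132, 2.307, 0.001]
contact_force: [0.0, -0.3, 0.7]
finger_gap: 0.0008
grip_force: 0.0
```

```bash
python3 - <<'E'
from h import *
o=rep();print(o["finger_gap"])
c,im,o=look("w10",[])
for r in arm.mark_of("wrist","shutter_top")[:2]:
    print(r["p"],r["point"],[br(ray(c,r["point"],z)) for z in(.03,.036,.042)])
# red blob, two-view height with w3
d=np.load("w3.npz");c3=(d["K"],d["R"],d["o"])
def red(f):
    t=cv2.imread(f"pics/{f}.png").astype(int);m=((t[...,2]>150)&(t[...,1]<110)&(t[...,0]<110)).astype(np.uint8)
    n,l,s,ce=cv2.connectedComponentsWithStats(m)
    return [(ce[i].round(1),s[i].tolist()) for i in range(1,n) if s[i,4]>150]
a,b=red("w3"),red("w10");print(a,b)
E
```

```text
tcp br [-0.0945 -0.0911] z 0.1769 yaw 94.52 F [ 0.  -0.3  0.7] t 16.95
0.0008133650408300584
0.71 [279.5, 75.7] [array([-0.0954,  0.002 ]), array([-0.0954,  0.0014]), array([-0.0954,  0.0009])]
[(array([231.4, 150.3]), [222, 137, 22, 22, 176])] [(array([279.4,  76.6]), [259, 54, 42, 46, 1482])]
```

View pics/w10.png

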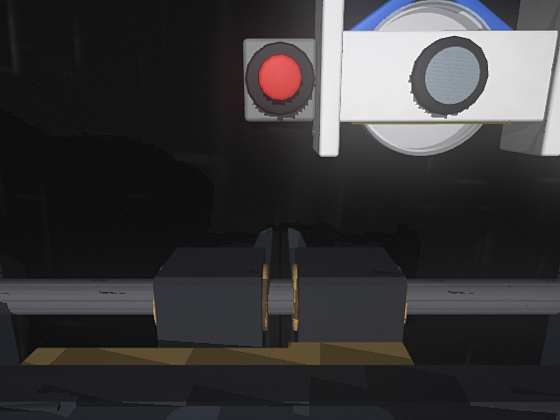

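The button is at pixel (280,76), which is bridge (-95,+1) mm, and the dish is still home. I'll move over the button and go down.

move_arm([
  {"jaw":0,"dx":0.03,"dy":0,"dz":0,"rx":0,"ry":0,"rz":0},
  {"jaw":0,"dx":0.03,"dy":0,"dz":0,"rx":0,"ry":0,"rz":0},
  {"jaw":0,"dx":0.0315,"dy":-0.0005,"dz":0,"rx":0,"ry":0,"rz":0},
  {"jaw":0,"dx":0,"dy":0,"dz":0.027,"rx":0,"ry":0,"rz":0},
  {"jaw":0,"dx":0,"dy":0,"dz":0.025,"rx":0,"ry":0,"rz":0},
  {"jaw":0,"dx":0,"dy":0,"dz":0,"rx":0,"ry":0,"rz":0},
])

```text
time_s: 17.8
tcp_pos: [0.4771, 0.1041, 0.1235]
orientation: [-2.13, -2.307, 0.003]
contact_force: [-0.2, -0.4, 0.1]
finger_gap: 0.0003
grip_force: 0.0
```

move_arm([
  {"jaw":0,"dx":0,"dy":0,"dz":0.003,"rx":0,"ry":0,"rz":0},
  {"jaw":0,"dx":0,"dy":0,"dz":0,"rx":0,"ry":0,"rz":0},
])

```text
time_s: 18.05
tcp_pos: [0.4777, 0.104, 0.1224]
orientation: [2.131, 2.307, 0.002]
contact_force: [-0.0, -0.6, 1.1]
finger_gap: 0.0002
grip_force: 0.6
```

move_arm([
  {"jaw":0,"dx":0,"dy":0,"dz":0.003,"rx":0,"ry":0,"rz":0},
  {"jaw":0,"dx":0,"dy":0,"dz":0,"rx":0,"ry":0,"rz":0},
])

```text
time_s: 18.3
tcp_pos: [0.4777, 0.104, 0.119]
orientation: [2.131, 2.307, 0.001]
contact_force: [1.7, -0.5, 2.7]
finger_gap: 0.0006
grip_force: 1.3
```

move_arm([
  {"jaw":0,"dx":0,"dy":0,"dz":0.003,"rx":0,"ry":0,"rz":0},
  {"jaw":0,"dx":0,"dy":0,"dz":0,"rx":0,"ry":0,"rz":0},
])

```text
time_s: 18.55
tcp_pos: [0.4777, 0.104, 0.1163]
orientation: [2.131, 2.307, 0.002]
contact_force: [-0.6, -1.2, 17.9]
finger_gap: 0.0003
grip_force: 9.1
```

The button bottomed out: about 6 mm of travel, then 18 N. I'll lift off now.

move_arm([
  {"jaw":0,"dx":0,"dy":0,"dz":0,"rx":0,"ry":0,"rz":0},
  {"jaw":0,"dx":0,"dy":0,"dz":-0.01,"rx":0,"ry":0,"rz":0},
  {"jaw":0,"dx":0,"dy":0,"dz":-0.03,"rx":0,"ry":0,"rz":0},
  {"jaw":0,"dx":0,"dy":0,"dz":-0.04,"rx":0,"ry":0,"rz":0},
  {"jaw":0,"dx":-0.04,"dy":0,"dz":-0.02,"rx":0,"ry":0,"rz":0},
  {"jaw":0,"dx":-0.04,"dy":0,"dz":0,"rx":0,"ry":0,"rz":0},
  {"jaw":0,"dx":-0.02,"dy":0,"dz":0,"rx":0,"ry":0,"rz":0},
  {"jaw":0,"dx":0,"dy":0,"dz":0,"rx":0,"ry":0,"rz":0},
  {"jaw":0,"dx":0,"dy":0,"dz":0,"rx":0,"ry":0,"rz":0},
])

```text
time_s: 19.68
tcp_pos: [0.4848, 0.0049, 0.2156]
orientation: [-2.131, -2.307, 0.0]
contact_force: [0.5, 0.2, 0.2]
finger_gap: 0.0006
grip_force: 0.0
```

```bash
python3 -c "
from h import *
rep();look('w11',['dish'])"
```

```text
tcp br [-0.096  -0.0985] z 0.2156 yaw 94.55 F [0.5 0.2 0.2] t 19.675
```

View pics/w11.png

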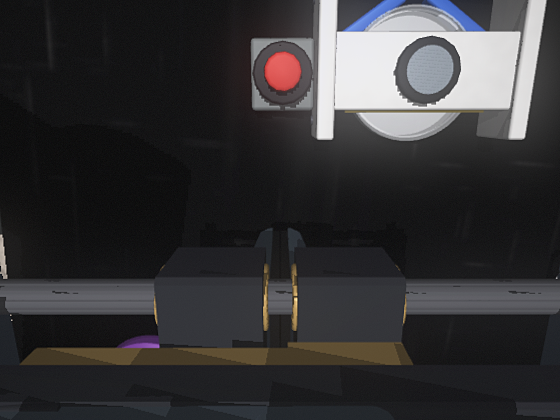

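The dish is still home against the V at (412,75), the button at (283,71) is up again, and the arm is clear of everything. I'm handing the job in.

```bash
python3 -c "
from rig import arm
print(arm.finish_job())"
```

```text
the job is handed in; nothing more can be done
None
```

The dish is home against the V stop, the button was pressed about 6 mm to its end and came back up, no bystander was touched, and the job is handed in at about 20 s; no verdict came back.

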